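Put the utility knife away and press the box lid shut

TASK

Put the utility knife away: lay it inside the open metal box, swing the box's lid over and press down on its front tab until the catch snaps and the lid is fully shut. Leave the knife in the box and the lid latched.

Things in the scene. Friction and masses are not known exactly. Their poses are not given: they have to be found in the camera images.
- knife_centre (a point): centre (half-way up) of the utility knife (cutter), a long slim flat-lying tool 150 mm long, 24 mm wide, 18 mm high, about 70 g, loose on the desk; its own y axis runs along its length, x across its width, z up. Take it from above across its 24 mm width.
- box: plain grey metal box fixed to the desk, outside 150 mm along its x, 210 mm along its y, 50 mm high without the lid; walls and floor 5 mm thick, so inside 140 x 200 mm and 45 mm deep. Origin: centre of its underside, on the desk. Its +x points to the hinge side (away from the robot), its -x to the front wall with the sprung catch, a steel bead on the front wall 38 mm above the desk.
- lid_hinge (a point): middle of the lid's hinge line, at the upper edge of the box's far wall (box frame x +75 mm, y 0, z 50 mm); the hinge line is parallel to the box's y axis. The lid is a 6 mm plate, 150 mm from hinge to front edge, 212 mm wide, plus the tab. This point's axes turn with the lid: its -x runs from the hinge to the tab, its +z is the normal of the lid's outer face.
- lid_tab (a point): middle of the upper (outer) face of the steel tab, 30 mm long and 70 mm wide, at the middle of the lid's free edge; 165 mm from the hinge line and 6 mm above the hinge plane, the tab reaching to 178 mm. Press here, straight down, when the lid is nearly shut; on the shut lid it is 56 mm above the desk and 15 mm in front of the box's front wall. Beneath the tab hangs a steel clasp, 24 mm deep, which snaps over the bead of the catch.
- lid (a joint): angle of the lid in rad: 0 fully shut and latched, grows as it opens, 1.57 upright, at most 2.0 (leaning back away from the robot). The hinge is stiff (about 1 N at the free edge moves it) so the lid stays where it is left. It is stopped by the catch at about 0.09 rad (tab some 14 mm too high); about 8 N (no more than 12 N) down on the tab takes it over the catch, which then holds it at 0.

How it is judged:
By the outcome, as a careful person would: the job done as asked, in the order asked, and still so for the second after the job is handed in, with the robot touching nothing.
It also fails if it takes over 61 s, if anything falls off the work surface, if the arm or the gripper's body presses on something with over 40 N, if the wrist force passes 120 N, or if a joint passes its speed limit or range.

ROBOT

A 6-joint arm with a two-finger parallel gripper is mounted at the origin on a cart in front of the work surface, level with it; the furniture and walls round the work are solid. World frame = base frame: x ahead of the robot, y to its left, z up, the work surface at z = 0. Lengths are in m, angles in degrees, forces in N, time in s.
With the tool pointing down it reaches from about 0.4 to 0.825 m from the base axis. Payload 7 kg.
Tool frame: the origin (TCP) lies midway between the tips of the shut fingers; the grasp point (between the pads) lies hold_point_z behind it (hold_point_z is the distance from the TCP to the grasp point, in m); z points along the fingers, y is the line along which they close (so a half turn about z gives the same grasp; the last joint's range is limited). The gripper opens to 88 mm and grips with 3 to 60 N. Pads are 19 mm wide; open, the fingers measure 130 mm over their backs; the gripper's body (78 mm by 193 mm) begins 47 mm behind the grasp point.
Start: joints at [90.59, 20.546, 0.682, 0, -70.136, -16.507], TCP at [0.185, 0.649, 0.227] pointing down, gripper open.
Joint ranges: [-176.03, 176.03], [-82.01, 121.73], [-58.28, 71.71], [-173.87, 95.51], [-174.79, -0.11], [-173.66, 173.66]. Speed limits (degrees/s): [136.94, 136.94, 172.46, 180, 180, 180].

INTERFACE

Orientations are given as [roll, pitch, yaw] about the fixed x, y, z axes, in that order (R = Rz(yaw) Ry(pitch) Rx(roll)).
In Python, from plant import * gives the robot as it stands.
- The arm moves only by the tool step_arm, never from a script. Its argument "steps" is a list that holds one entry, the list of rows, each a list of 6 numbers: the shift along the tool's x, y, z scaled (see below), then the turn, a rotation vector about the tool's x, y, z scaled (see below). In form: [[[tx, ty, tz, wx, wy, wz], ...]]. A call has 1 to 20 rows; each row is the pose to reach, as a shift and turn from the pose commanded when the call began, along the tool's axes at that moment; what a row does not reach only later rows make up. The controller multiplies each number of a shift by 100 mm and each number of a turn by 0.5 rad. A row lasts 1/10 s, in which the tool goes at most 50 mm and 8.59 degrees, less where a joint would pass 70% of its speed; a pose out of reach is approached as far as the arm can. A call with a number of a shift or a turn outside -1 to 1 is refused whole. A call with a gripper value outside its range is refused whole. "jaw" is the closure in counts, from 0 (fully open) to 255 (shut), set as the call begins (left out, the last holds). The fingers move at their own pace and stop on an object; the grip force is fixed at half the most. Time passes only in rows, so rows that repeat a pose let the fingers close. It gives the time, the measured TCP pose, the force, the opening and the grip force at its end, in the units of the state.
- get_obs(): the state, without advancing time (a new reading comes with each control period).
- snapshot(name): name is "scene" or "top" or "wrist"; returns (picture, depth): 420x560x3 uint8, red, green, blue; 420x560 float32, m along the optical axis (not along the pixel's ray), 0 where there is no reading.
- calibration(name): a dict with "mtx" (3x3 intrinsics, pixels), "rvec" (rotation vector, rad) and "tvec" (3), from world to camera coordinates, as OpenCV has them. Camera axes: x right, y down, z forward; pixel columns grow to the right and rows downward; lengths in m; the calibration is good to about 2 mm. A picture is of the moment at which its call begins: read the wrist's pose just before it. calibration takes no time and is no camera call; for the wrist camera it gives the pose at the moment of the call.
- close_job(): hands the job in; it is judged then, once.
The state is a dict: "clock": time; "joint_pos": joint angles; "qvel": joint speeds; "tau": joint torques, N m; "tool_pos": TCP position; "orientation": TCP orientation; "force": force on the tool from outside, world axes, zero at the start; "moment": the same for the moment, N m; "opening": finger opening in m; "gripper_force": force on a finger pad.
Only numpy, scipy, OpenCV 4.12 (cv2) and the standard library are available. Lean on these libraries where they do the work, as an engineer would, in place of code of your own. Each camera call takes 0.05 s, during which the arm holds its last target. There are 200 camera calls.

## Working session

There is one attempt and no reset: what is moved stays moved. The work goes in short steps, Python scripts to look and compute and a tool call to move; the robot and the scene stay as the last step left them, time stands still between calls to the robot, and variables do not carry over. Pictures are saved under pics/ and viewed, at most 10 in all, crops included, and the job is handed in when it is done.

Besides the shell and the picture viewer there is one more tool, called after "Call:" as name(argument=value, ...) on one line, values as JSON. step_arm: Moves the arm, as the interface text tells. Its arguments: {"type":"object","properties":{"steps":{"type":"array","items":{"type":"array","items":{"type":"array","items":{"type":"number","minimum":-1,"maximum":1}}}},"jaw":{"type":"number"}},"required":["steps"]}

```bash
mkdir -p pics; ls; cat > h.py <<'E'
from plant import *
import numpy as np, cv2
from scipy.spatial.transform import Rotation as Ro
def look(n,f):
    p,d=snapshot(n); cv2.imwrite('pics/'+f+'.png',p[:,:,::-1]); np.save('pics/'+f+'.npy',d); return p,d
def cam(n):
    c=calibration(n); return np.array(c['mtx']),cv2.Rodrigues(np.array(c['rvec'],float))[0],np.array(c['tvec'],float).ravel()
def cloud(d,c):
    K,R,t=c; v,u=np.mgrid[:d.shape[0],:d.shape[1]]
    P=np.stack([(u-K[0,2])/K[0,0]*d,(v-K[1,2])/K[1,1]*d,d],-1)
    return (P-t)@R
def tool(o=None):
    o=o or get_obs(); return np.array(o['tool_pos']),Ro.from_euler('xyz',o['orientation'],degrees=True)
def row(p,yaw=None,R=None):
    p0,R0=tool()
    if R is None: R=Ro.from_euler('xyz',[180,0,yaw],degrees=True)
    return np.round(np.r_[R0.inv().apply(np.array(p)-p0)/.1,(R0.inv()*R).as_rotvec()/.5],3)
E
python3 - <<'E'
from h import *
print(get_obs()); print([k for k in globals() if 'hold' in k], globals().get('hold_point_z'))
a,_=look('scene','s0'); b,_=look('top','t0')
for n in('scene','top'):
    K,R,t=cam(n);print(n,-R.T@t,R[2])
E
```

```text
pics
{'clock': 0.0, 'joint_pos': array([ 9.05886489e+01,  2.05919254e+01,  6.34631268e-01, -2.10712640e-02,
       -7.01359600e+01, -1.65062420e+01]), 'qvel': array([ 0.07979374,  0.09601206, -0.00900364,  0.06224205, -0.10954194,
       -0.0388745 ]), 'tau': array([ 2.65533549e-05, -5.82722855e+01,  2.93049735e+01,  6.99717119e+00,
        6.90073881e-03, -1.52175321e-04]), 'tool_pos': array([0.18501503, 0.64864379, 0.22562068]), 'orientation': array([ 1.79904961e+02, -7.50602427e-03, -1.59247627e+01]), 'force': array([ 0.35306773, -0.01670224, -0.63743596]), 'moment': array([ 0.00469239, -0.00139019, -0.00999887]), 'gripper_force': 0.0, 'opening': 0.08745972849603292}
['hold_point_z'] 0.0188
scene [ 0.06558658 -0.17774369  0.71335158] [ 0.5507792   0.33618514 -0.76395145]
top [0.44497219 0.10983781 0.92121188] [ 0.10283825  0.01156823 -0.99463082]
```

```bash
ls -la; cat *.md *.txt 2>/dev/null | head -50
```

```text
total 16
drwxr-xr-x  3 agent agent 4096 Nov 30 17:32 .
drwxr-xr-x 23 root  root  4096 Nov 30 17:32 ..
-rw-r--r--  1 agent agent  826 Nov 30 17:32 h.py
drwxr-xr-x  2 agent agent 4096 Nov 30 17:32 pics
```

View pics/s0.png

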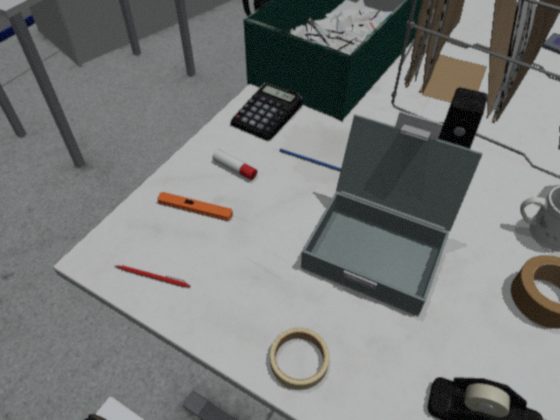

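View pics/t0.png

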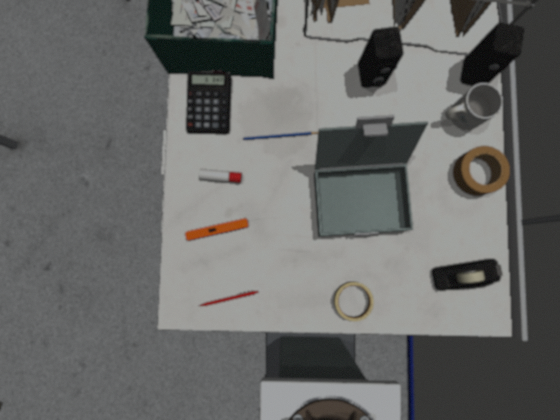

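The scene view shows the orange knife at about (195,206) and the open box at (375,250), with its lid leaning back. In the top view the knife is at (217,229), the box's rim spans about (315..410, 165..237), and the lid's tab is near (375,127).

```bash
cat >> h.py <<'E'
def rays(px,c,z):
    K,R,t=c; px=np.atleast_2d(np.array(px,float)); C=-R.T@t
    d=np.c_[(px-K[[0,1],[2,2]])/K[[0,1],[0,1]],np.ones(len(px))]@R
    return C+d*((z-C[2])/d[:,2])[:,None]
def knife(p,c,z=.018):
    h=cv2.cvtColor(p,cv2.COLOR_RGB2HSV); m=cv2.inRange(h,(5,170,100),(16,255,255))
    k=max(cv2.findContours(m,0,1)[0],key=cv2.contourArea)
    W=rays(k[:,0],c,z)[:,:2].astype(np.float32)
    return cv2.minAreaRect(W), cv2.boundingRect(k)
E
python3 - <<'E'
from h import *
for n,f in(('scene','s0'),('top','t0')):
    p=cv2.imread(f'pics/{f}.png')[:,:,::-1].copy(); d=np.load(f'pics/{f}.npy'); c=cam(n)
    print(n,knife(p,c)); P=cloud(d,c)
    ok=(d>0)&(P[...,0]>.3)&(P[...,0]<.8)&(P[...,1]<.12)&(P[...,1]>-.25)
    u,v=(np.array([355,300]) if n=='scene' else np.array([362,200]))
    # rim
    m=(ok&(abs(P[...,2]-.05)<.006)).astype(np.uint8)
    nn,l,st,_=cv2.connectedComponentsWithStats(m,connectivity=8)
    for i in range(1,nn):
        if st[i,4]>60: print('z50',st[i],cv2.minAreaRect(P[l==i][:,:2].astype(np.float32)))
    # known pixels
    pts=[(362,190),(365,235),(375,127),(330,150),(400,150),(320,300)] if n=='top' else [(380,250),(360,278),(416,131),(360,180),(430,200),(200,300)]
    for x,y in pts: print((x,y),np.round(P[y,x],3))
    # lid: points above 0.07
    m=ok&(P[...,2]>.075)&(P[...,2]<.22)
    nn,l,st,_=cv2.connectedComponentsWithStats(m.astype(np.uint8))
    for i in range(1,nn):
        if st[i,4]>500:
            Q=P[l==i]; q=Q.mean(0); N=np.linalg.svd(Q-q,full_matrices=False)[2][2]; print('lid',st[i],q,N,Q.min(0),Q.max(0))
E
```

```text
scene (((0.4899536073207855, 0.26455065608024597), (0.024018602445721626, 0.1468900442123413), 13.071813583374023), (159, 193, 73, 27))
z50 [ 302  189  149  115 2010] ((0.565424919128418, -0.06750623881816864), (0.16125860810279846, 0.21051160991191864), 4.205559730529785)
(380, 250) [ 0.586 -0.073  0.005]
(360, 278) [ 0.489 -0.074  0.045]
(416, 131) [ 0.677 -0.06   0.207]
(360, 180) [0.646 0.005 0.088]
(430, 200) [ 0.659 -0.117  0.095]
(200, 300) [ 0.342  0.142 -0.   ]
lid [ 338  111  145  109 9729] [ 0.66994838 -0.06324097  0.14378595] [-0.95309286 -0.0763323   0.29289482] [ 0.63795949 -0.1662533   0.07500491] [0.7025504 0.0477235 0.2199288]
top (((0.4932498335838318, 0.2677197754383087), (0.017896831035614014, 0.14346054196357727), 13.723198890686035), (186, 219, 61, 21))
z50 [314 162  99  73 937] ((0.5651577115058899, -0.06717478483915329), (0.15746690332889557, 0.21102674305438995), 4.819808006286621)
(362, 190) [ 0.592 -0.074  0.007]
(365, 235) [ 0.486 -0.082 -0.   ]
(375, 127) [ 0.682 -0.059  0.205]
(330, 150) [0.657 0.016 0.124]
(400, 150) [ 0.665 -0.136  0.105]
(320, 300) [0.333 0.024 0.001]
lid [ 315  115  113   49 3953] [ 0.67134442 -0.05730924  0.14937668] [-0.95579756 -0.07569585  0.28411471] [ 0.64019897 -0.16450864  0.07502779] [0.70095155 0.04809645 0.21986874]
```

Both views agree: the knife is at (0.491,0.266), length axis at about 103°, with the sizes as given. The box has yaw about 4.6° and centre about (0.563,-0.067), and the lid is at about 1.86 rad. Next I plan the approach as a chain of legs.

```bash
cat >> h.py <<'E'
def chain(wps):
    """wps: (x,y,z,yaw[,pitch about tool y]); prints legs within limits, each relative to previous commanded pose"""
    p0,R0=tool()
    for w in wps:
        p=np.array(w[:3]); R=Ro.from_euler('xyz',[180,0,w[3]],degrees=True)
        if len(w)>4: R=R*Ro.from_euler('y',w[4],degrees=True)
        print(w,np.round(np.r_[R0.inv().apply(p-p0)/.1,(R0.inv()*R).as_rotvec()/.5],3).tolist())
        p0,R0=p,R
E
python3 - <<'E'
from h import *
P=np.array([.185,.6486,.2256]);Q=np.array([.49,.265,.15])
chain([tuple(P+(Q-P)*f)+(-15.92-61.1*f,) for f in (.2,.4,.6,.8,1)])
d=np.load('pics/t0.npy');C=cloud(d,cam('top'))
m=(d>0)&(C[...,0]>.64)&(C[...,0]<.95)&(C[...,1]>-.25)&(C[...,1]<.12)
for x in np.arange(.66,.94,.03):print(round(x,2),[round(float(C[...,2][m&(abs(C[...,0]-x)<.015)&(abs(C[...,1]-y)<.02)].max(initial=-1)),3) for y in np.arange(-.22,.12,.04)])
E
```

```text
(np.float64(0.246), np.float64(0.5718799999999999), np.float64(0.21048), -28.14) [0.797, 0.571, 0.153, 0.003, -0.001, 0.426]
(np.float64(0.307), np.float64(0.49515999999999993), np.float64(0.19535999999999998), -40.36) [0.9, 0.389, 0.151, 0.0, -0.0, 0.427]
(np.float64(0.368), np.float64(0.41844000000000003), np.float64(0.18024), -52.58) [0.962, 0.19, 0.151, 0.0, -0.0, 0.427]
(np.float64(0.429), np.float64(0.34171999999999997), np.float64(0.16512), -64.8) [0.98, -0.018, 0.151, 0.0, -0.0, 0.427]
(np.float64(0.49), np.float64(0.265), np.float64(0.15), -77.02) [0.954, -0.225, 0.151, -0.0, -0.0, 0.427]
0.66 [0.004, 0.129, 0.144, 0.151, 0.212, 0.21, 0.185, 0.184, 0.005]
0.69 [0.005, 0.194, 0.196, 0.22, 0.223, 0.222, 0.195, 0.194, 0.004]
0.72 [0.004, -1.0, -1.0, -1.0, -1.0, -1.0, 0.008, 0.01, 0.01]
0.75 [0.005, 0.003, 0.004, -1.0, 0.005, 0.006, 0.005, 0.005, 0.005]
0.78 [0.006, 0.005, 0.005, 0.006, 0.004, 0.006, 0.005, 0.005, 0.006]
0.81 [0.005, 0.007, 0.005, 0.005, 0.005, 0.004, 0.006, 0.006, 0.005]
0.84 [0.005, 0.005, 0.149, 0.151, 0.15, 0.006, 0.005, 0.005, 0.007]
0.87 [0.004, 0.004, 0.153, 0.154, 0.153, 0.006, 0.005, 0.005, 0.004]
0.9 [0.004, 0.004, 0.153, 0.154, 0.154, 0.005, 0.005, 0.006, 0.005]
0.93 [0.028, 0.004, 0.148, 0.152, 0.006, 0.005, 0.007, 0.005, 0.005]
```

Call:
step_arm(steps=[[[0.8,0.57,0.15,0,0,0.43],[0.8,0.57,0.15,0,0,0.43],[0.8,0.57,0.15,0,0,0.43]]], jaw=80)

```text
clock: 0.4
tool_pos: [0.2484, 0.5676, 0.2104]
orientation: [179.8, -0.0, -28.5]
force: [-0.1, 0.0, 1.1]
opening: 0.0691
gripper_force: 0.0
```

Call:
step_arm(steps=[[[0.9,0.39,0.15,0,0,0.43],[0.9,0.39,0.15,0,0,0.43],[0.9,0.39,0.15,0,0,0.43]]])

```text
clock: 0.7
tool_pos: [0.309, 0.4908, 0.1954]
orientation: [179.8, -0.1, -40.9]
force: [-0.1, 0.9, 0.5]
opening: 0.0606
gripper_force: 0.0
```

Call:
step_arm(steps=[[[0.96,0.19,0.15,0,0,0.43],[0.96,0.19,0.15,0,0,0.43],[0.96,0.19,0.15,0,0,0.43]]])

```text
clock: 1.0
tool_pos: [0.3693, 0.4143, 0.1804]
orientation: [179.8, -0.1, -53.2]
force: [0.8, -0.3, 0.1]
opening: 0.0601
gripper_force: 0.0
```

Call:
step_arm(steps=[[[0.98,-0.02,0.15,0,0,0.43],[0.98,-0.02,0.15,0,0,0.43],[0.98,-0.02,0.15,0,0,0.43]]])

```text
clock: 1.3
tool_pos: [0.4299, 0.3379, 0.1654]
orientation: [179.9, -0.1, -65.5]
force: [0.3, 0.7, 0.0]
opening: 0.06
gripper_force: 0.0
```

Call:
step_arm(steps=[[[0.95,-0.22,0.15,0,0,0.43],[0.95,-0.22,0.15,0,0,0.43],[0.95,-0.22,0.15,0,0,0.43],[0.95,-0.22,0.15,0,0,0.43],[0.95,-0.22,0.15,0,0,0.43]]])

```text
clock: 1.8
tool_pos: [0.4882, 0.2655, 0.1517]
orientation: [-180.0, 0.0, -77.4]
force: [-0.5, 0.2, -0.7]
opening: 0.0602
gripper_force: 0.0
```

```bash
python3 - <<'E'
from h import *
o=get_obs();c=cam('wrist');p,d=look('wrist','w1');K,R,t=c;print('cam',-R.T@t,R[2])
(k,b)=knife(p,c);print(k,b)
P=cloud(d,c);h=cv2.cvtColor(p,cv2.COLOR_RGB2HSV);m=(cv2.inRange(h,(5,170,100),(16,255,255))>0)&(d>0)
Q=P[m];print(Q.min(0),Q.max(0),np.median(Q,0),cv2.minAreaRect(Q[:,:2].astype(np.float32)))
print(o['tool_pos'],o['joint_pos'])
E
```

```text
cam [0.50298649 0.1923981  0.3086709 ] [-0.05938318  0.26900538 -0.96130627]
((0.49347999691963196, 0.2674662470817566), (0.0209629125893116, 0.14447371661663055), 13.70969295501709) (257, 114, 29, 167)
[0.32827513 0.19599271 0.00405305] [0.52003226 0.34217003 0.01784876] [0.49557147 0.25873042 0.01241381] ((0.4382147490978241, 0.24107429385185242), (0.17307357490062714, 0.14577911794185638), 26.43926239013672)
[0.4882376  0.26553446 0.15169296] [ 4.87265095e+01  1.29305182e+01 -2.04990306e+01 -2.98251967e-03
 -5.65526330e+01 -3.61533845e+01]
```

View pics/w1.png

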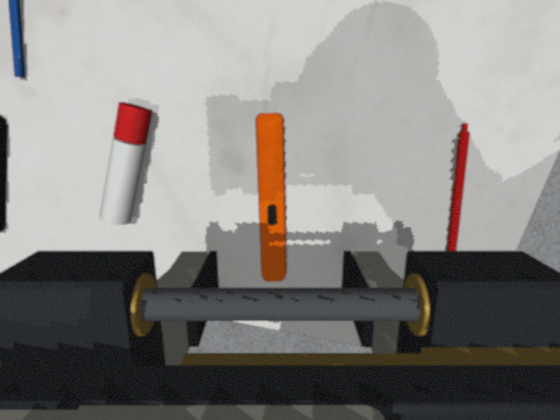

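The wrist view shows the knife upright at (272,197), nearly centred between the fingers (columns 205–355), with nothing else in the fingers' way. All three views agree on (0.493,0.267), so I go down.

Call:
step_arm(steps=[[[0,-0.05,0.5,0,0,-0.03],[0,-0.05,0.9,0,0,-0.03],[0,-0.05,0.95,0,0,-0.03],[0,-0.05,0.95,0,0,-0.03]]])

```text
clock: 2.25
tool_pos: [0.4927, 0.2663, 0.0564]
orientation: [179.9, -0.1, -76.5]
force: [0.6, 1.2, 0.7]
opening: 0.0605
gripper_force: 0.0
```

Call:
step_arm(steps=[[[0,0,0.15,0,0,0],[0,0,0.3,0,0,0],[0,0,0.45,0,0,0],[0,0,0.52,0,0,0],[0,0,0.52,0,0,0],[0,0,0.52,0,0,0]]])

```text
clock: 2.85
tool_pos: [0.494, 0.2666, 0.006]
orientation: [-179.9, 0.1, -76.6]
force: [0.3, 0.3, 0.5]
opening: 0.0601
gripper_force: 0.0
```

Call:
step_arm(steps=[[[0,0,0,0,0,0],[0,0,0,0,0,0],[0,0,0,0,0,0],[0,0,0,0,0,0],[0,0,0,0,0,0],[0,0,0,0,0,0],[0,0,0,0,0,0],[0,0,0,0,0,0],[0,0,0,0,0,0],[0,0,0,0,0,0]]], jaw=255)

```text
clock: 3.85
tool_pos: [0.4934, 0.2657, 0.0046]
orientation: [-180.0, 0.0, -76.7]
force: [0.4, 0.8, 2.2]
opening: 0.0225
gripper_force: 30.0
```

Grip closed on 22.5 mm at 30 N. I lift and carry it to the box.

```bash
python3 - <<'E'
from h import *
P=np.array([.4934,.2657,.12]);Q=np.array([.539,-.069,.12])
chain([(.4934,.2657,.095,-76.7)]+[tuple(P+(Q-P)*f)+(-76.7-8.7*f,) for f in (.28,.56,.82,1)])
E
```

```text
(0.4934, 0.2657, 0.095, -76.7) [0.0, -0.0, -0.904, -0.0, 0.0, 0.002]
(np.float64(0.5061680000000001), np.float64(0.17198399999999997), np.float64(0.12), -79.136) [0.941, 0.091, -0.25, -0.0, -0.0, 0.085]
(np.float64(0.5189360000000001), np.float64(0.07826799999999998), np.float64(0.12), -81.572) [0.944, 0.051, 0.0, 0.0, -0.0, 0.085]
(np.float64(0.530792), np.float64(-0.008753999999999984), np.float64(0.12), -83.834) [0.878, 0.01, 0.0, 0.0, -0.0, 0.079]
(np.float64(0.539), np.float64(-0.069), np.float64(0.12), -85.4) [0.608, -0.017, -0.0, 0.0, -0.0, 0.055]
```

Call:
step_arm(steps=[[[0,0,-0.15,0,0,0],[0,0,-0.35,0,0,0],[0,0,-0.6,0,0,0],[0,0,-0.8,0,0,0],[0,0,-0.9,0,0,0],[0,0,-0.9,0,0,0]]])

```text
clock: 4.45
tool_pos: [0.4938, 0.2662, 0.0957]
orientation: [-179.9, 0.1, -76.6]
force: [-0.2, 0.4, -1.1]
opening: 0.023
gripper_force: 30.0
```

Call:
step_arm(steps=[[[0.25,0.02,-0.1,0,0,0.02],[0.5,0.04,-0.25,0,0,0.05],[0.75,0.07,-0.25,0,0,0.07],[0.94,0.09,-0.25,0,0,0.085]]])

```text
clock: 4.85
tool_pos: [0.5056, 0.1707, 0.1185]
orientation: [179.9, -0.0, -79.1]
force: [-0.8, -0.2, -1.0]
opening: 0.0233
gripper_force: 30.0
```

Call:
step_arm(steps=[[[0.25,0.01,0,0,0,0.02],[0.5,0.03,0,0,0,0.05],[0.75,0.04,0,0,0,0.07],[0.94,0.05,0,0,0,0.085]]])

```text
clock: 5.25
tool_pos: [0.5183, 0.0774, 0.118]
orientation: [179.9, -0.0, -81.6]
force: [0.8, 0.8, -0.2]
opening: 0.0226
gripper_force: 30.0
```

Call:
step_arm(steps=[[[0.25,0,0,0,0,0.02],[0.5,0,0,0,0,0.05],[0.75,0,0,0,0,0.07],[0.88,0.01,0,0,0,0.08]]])

```text
clock: 5.65
tool_pos: [0.5304, -0.0099, 0.118]
orientation: [179.9, -0.0, -83.9]
force: [-1.2, 0.3, -0.6]
opening: 0.0228
gripper_force: 30.0
```

Call:
step_arm(steps=[[[0.25,0,0,0,0,0.02],[0.5,-0.01,0,0,0,0.05],[0.61,-0.02,0,0,0,0.055],[0.61,-0.02,0,0,0,0.055],[0.61,-0.02,0,0,0,0.055]]])

```text
clock: 6.15
tool_pos: [0.5394, -0.0685, 0.119]
orientation: [180.0, 0.0, -85.4]
force: [-0.2, 0.4, -0.3]
opening: 0.0228
gripper_force: 30.0
```

```bash
python3 - <<'E'
from h import *
o=get_obs();c=cam('wrist');p,d=look('wrist','w2');P=cloud(d,c)
print(o['tool_pos'],o['orientation'],o['opening'],o['gripper_force'])
m=(d>0)&(abs(P[...,2]-.05)<.005)&(P[...,0]>.4)&(P[...,0]<.72)
m=m.astype(np.uint8);n,l,st,_=cv2.connectedComponentsWithStats(m)
for i in range(1,n):
    if st[i,4]>150: Q=P[l==i]; print(st[i],cv2.minAreaRect(Q[:,:2].astype(np.float32)))
h=cv2.cvtColor(p,cv2.COLOR_RGB2HSV);k=(cv2.inRange(h,(5,170,100),(16,255,255))>0)&(d>0)
print('knife',np.median(P[k],0),P[k].min(0),P[k].max(0))
E
```

```text
[ 0.53944768 -0.06845838  0.11900321] [ 1.79955793e+02  5.91207615e-03 -8.54119451e+01] 0.022832272455010745 29.99989092350006
[  98   51  264  200 7350] ((0.5679177641868591, -0.11080430448055267), (0.15648098289966583, 0.12696583569049835), 4.921223163604736)
knife [ 0.54002936 -0.09925577  0.12676669] [ 0.52295214 -0.14003254  0.11758792] [ 0.55445533 -0.02541835  0.21081958]
```

View pics/w2.png

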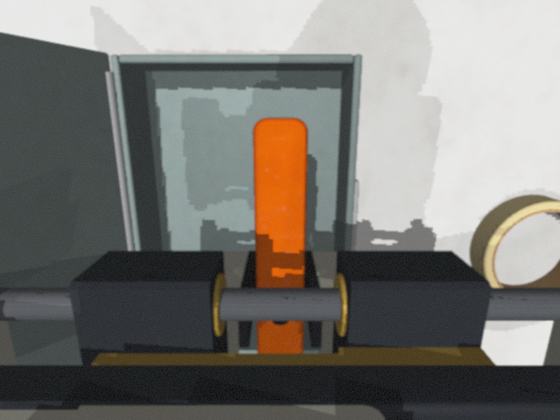

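The wrist view shows the knife held straight at (280,200) and aligned with the box's walls (columns 115–360). The black gripper parts span (80–480, 255–350), so I check their heights from the depth before lowering.

```bash
python3 - <<'E'
from h import *
p0,R0=tool();P=cloud(np.load('pics/w2.npy'),cam('wrist'))
for px in [(20,303),(100,270),(100,320),(150,300),(210,270),(245,270),(235,340),(280,303),(280,345),(300,360),(380,320),(470,270),(530,303),(280,385),(280,220)]:
    print(px,np.round(R0.inv().apply(P[px[1],px[0]]-p0)*1000))
E
```

```text
(20, 303) [ 30. -61. -81.]
(100, 270) [ 39. -40. -81.]
(100, 320) [ 30. -39. -88.]
(150, 300) [ 36. -26. -89.]
(210, 270) [ 39. -15. -81.]
(245, 270) [  9. -13. -19.]
(235, 340) [ -1. -14. -53.]
(280, 303) [ 30.   2. -81.]
(280, 345) [-36.   2.  -8.]
(300, 360) [ 24.   6. -93.]
(380, 320) [ 31.  23. -89.]
(470, 270) [ 39.  45. -82.]
(530, 303) [ 30.  61. -81.]
(280, 385) [  26.    2. -103.]
(280, 220) [28.  2. -7.]
```

The body parts are 80 mm or more behind the TCP, so they clear the rim. I lower the knife.

Call:
step_arm(steps=[[[0,0,0.2,0,0,0],[0,0,0.4,0,0,0],[0,0,0.6,0,0,0],[0,0,0.8,0,0,0],[0,0,0.9,0,0,0],[0,0,0.9,0,0,0]]])

```text
clock: 6.8
tool_pos: [0.5388, -0.0682, 0.0283]
orientation: [179.8, -0.0, -85.3]
force: [0.2, -0.9, -0.1]
opening: 0.0229
gripper_force: 30.0
```

Call:
step_arm(steps=[[[0,0,0.05,0,0,0],[0,0,0.1,0,0,0],[0,0,0.14,0,0,0],[0,0,0.17,0,0,0],[0,0,0.17,0,0,0]]])

```text
clock: 7.3
tool_pos: [0.5395, -0.0688, 0.0123]
orientation: [180.0, -0.0, -85.4]
force: [0.5, 0.1, -1.0]
opening: 0.023
gripper_force: 30.0
```

Call:
step_arm(steps=[[[0,0,0.02,0,0,0],[0,0,0.02,0,0,0],[0,0,0.02,0,0,0],[0,0,0.02,0,0,0]]], jaw=150)

```text
clock: 7.7
tool_pos: [0.5398, -0.0687, 0.0107]
orientation: [-180.0, 0.0, -85.4]
force: [-0.9, -0.5, -0.2]
opening: 0.0361
gripper_force: 0.0
```

Call:
step_arm(steps=[[[0,0,-0.1,0,0,0],[0,0,-0.3,0,0,0],[0,0,-0.5,0,0,0],[0,0,-0.8,0,0,0],[0,0,-1,0,0,0],[0,0,-1,0,0,0]]])

```text
clock: 8.3
tool_pos: [0.5419, -0.0685, 0.1146]
orientation: [-179.6, 0.0, -85.4]
force: [1.3, 0.4, -0.7]
opening: 0.0359
gripper_force: 0.0
```

```bash
python3 - <<'E'
from h import *
c=cam('top');p,d=look('top','t1');p2,d2=look('scene','s1');P=cloud(d2,cam('scene'))
h=cv2.cvtColor(p2,cv2.COLOR_RGB2HSV);k=(cv2.inRange(h,(5,170,80),(16,255,255))>0)&(d2>0)&(abs(P[...,1]+.07)<.15)
print(k.sum(), np.median(P[k],0) if k.any() else None)
w,dw=look('wrist','w3');print(knife(w,cam('wrist'),.023))
cv2.imwrite('pics/m1.png',np.hstack([p2,w])[:,:,::-1][::1,::1] if 0 else cv2.resize(np.hstack([p2,w])[:,:,::-1],(800,300)))
# hinge/lid plane, scene
lid=(d2>0)&(P[...,2]>.08)&(P[...,2]<.19)&(P[...,0]>.63)&(P[...,0]<.71)&(abs(P[...,1]+.06)<.1)
Q=P[lid];print(len(Q),Q.mean(0),np.linalg.svd(Q-Q.mean(0),full_matrices=False)[2][2])
E
```

```text
1049 [ 0.53466556 -0.07005903  0.01933902]
(((0.5382170677185059, -0.07683668285608292), (0.021444952115416527, 0.12676645815372467), 4.591676712036133), (265, 115, 32, 173))
3888 [ 0.66881079 -0.08453009  0.13347461] [-0.94715095 -0.07555617  0.31176329]
```

View pics/m1.png

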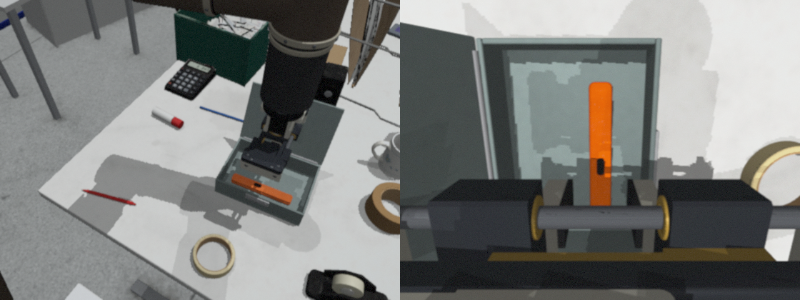

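The knife lies flat in the box at about (0.537,-0.07), parallel to its walls, with its top at z≈0.02. Next I plan going over and behind the lid with closed fingers turned a quarter turn, sweeping the lid down, then pressing the tab.

```bash
cat >> h.py <<'E'
Hn=np.array([.638,-.062]);ux=np.array([np.cos(np.radians(4.6)),np.sin(np.radians(4.6))])
def at(u,z,yaw=4.6): return (*(Hn+u*ux).round(4),z,yaw)
def sweep(th,r=.14):
    t=np.radians(th); return at(-r*np.cos(t)+.006*np.sin(t)+.01, .05+r*np.sin(t)+.006*np.cos(t))
E
python3 - <<'E'
from h import *
x,y,z,_=at(.1,.3)
a=at(-.10,.21,-85.4);
chain([a,at(-.10,.3,-62.9),at(-.03,.3,-40.4),at(.04,.3,-17.9),at(.1,.3,4.6),at(.1,.21),at(.1,.175)])
E
```

```text
(np.float64(0.5383), np.float64(-0.07), 0.21, -85.4) [0.012, 0.012, -0.993, -0.0, 0.001, 0.0]
(np.float64(0.5383), np.float64(-0.07), 0.3, -62.9) [0.0, 0.0, -0.9, 0.0, 0.0, -0.785]
(np.float64(0.6081), np.float64(-0.0644), 0.3, -40.4) [0.268, -0.647, -0.0, 0.0, 0.0, -0.785]
(np.float64(0.6779), np.float64(-0.0588), 0.3, -17.9) [0.495, -0.495, -0.0, -0.0, 0.0, -0.785]
(np.float64(0.7377), np.float64(-0.054), 0.3, 4.6) [0.554, -0.229, -0.0, 0.0, 0.0, -0.785]
(np.float64(0.7377), np.float64(-0.054), 0.21, 4.6) [0.0, -0.0, 0.9, 0.0, 0.0, 0.0]
(np.float64(0.7377), np.float64(-0.054), 0.175, 4.6) [0.0, -0.0, 0.35, 0.0, 0.0, 0.0]
```

Call:
step_arm(steps=[[[0,0,-0.3,0,0,0],[0,0,-0.6,0,0,0],[0.01,0.01,-1,0,0,0],[0.01,0.01,-1,0,0,0]]], jaw=255)

```text
clock: 8.85
tool_pos: [0.5412, -0.0699, 0.2151]
orientation: [-179.6, -0.0, -85.3]
force: [0.4, 0.8, -0.2]
opening: 0.0096
gripper_force: 0.0
```

Call:
step_arm(steps=[[[0,0,-0.3,0,0,-0.2],[0,0,-0.6,0,0,-0.4],[0,0,-0.9,0,0,-0.6],[0,0,-0.9,0,0,-0.78],[0,0,-0.9,0,0,-0.78]]])

```text
clock: 9.35
tool_pos: [0.5388, -0.0696, 0.3003]
orientation: [-180.0, 0.0, -63.0]
force: [0.5, -0.2, -0.6]
opening: 0.0009
gripper_force: 0.0
```

Call:
step_arm(steps=[[[0.09,-0.2,0,0,0,-0.25],[0.18,-0.43,0,0,0,-0.5],[0.27,-0.65,0,0,0,-0.78],[0.27,-0.65,0,0,0,-0.78]]])

```text
clock: 9.75
tool_pos: [0.6103, -0.0641, 0.2973]
orientation: [179.8, 0.2, -40.6]
force: [-0.0, -0.5, -1.5]
opening: 0.0003
gripper_force: 0.0
```

Call:
step_arm(steps=[[[0.16,-0.16,0,0,0,-0.25],[0.33,-0.33,0,0,0,-0.5],[0.5,-0.5,0,0,0,-0.78],[0.5,-0.5,0,0,0,-0.78]]])

```text
clock: 10.15
tool_pos: [0.6804, -0.0588, 0.2973]
orientation: [179.9, 0.2, -18.3]
force: [-0.5, 0.2, -0.6]
opening: 0.0003
gripper_force: 0.0
```

Call:
step_arm(steps=[[[0.18,-0.08,0,0,0,-0.25],[0.36,-0.15,0,0,0,-0.5],[0.55,-0.23,0,0,0,-0.78],[0.55,-0.23,0,0,0,-0.78],[0.55,-0.23,0,0,0,-0.78]]])

```text
clock: 10.65
tool_pos: [0.7381, -0.0545, 0.2989]
orientation: [180.0, 0.2, 3.7]
force: [0.0, -0.5, -0.7]
opening: 0.0005
gripper_force: 0.0
```

```bash
python3 - <<'E'
from h import *
o=get_obs();print(o['clock'],o['tool_pos'],o['orientation'],o['joint_pos'],o['opening'])
print(at(.1,.21))
p,d=look('scene','s2');P=cloud(d,cam('scene'))
lid=(d>0)&(P[...,2]>.08)&(P[...,2]<.19)&(P[...,0]>.63)&(P[...,0]<.71)&(abs(P[...,1]+.06)<.1)
Q=P[lid];print(len(Q),Q.mean(0),np.linalg.svd(Q-Q.mean(0),full_matrices=False)[2][2])
chain([at(.1,.21),at(.1,.175),at(.016,.180),sweep(70),sweep(45),sweep(25),sweep(10),sweep(6)])
E
```

```text
10.65 [ 0.73808658 -0.05454399  0.29889615] [1.79999742e+02 1.56887770e-01 3.69498483e+00] [ 1.07833633e+01  2.52866630e+01  1.71324287e+01 -1.92914880e-02
 -8.20014867e+01  8.29143322e+01] 0.000507569669049895
(np.float64(0.7377), np.float64(-0.054), 0.21, 4.6)
7665 [ 0.66817629 -0.06354975  0.13677548] [ 0.94738217  0.07572574 -0.31101871]
(np.float64(0.7377), np.float64(-0.054), 0.21, 4.6) [-0.001, -0.006, 0.896, -0.0, 0.004, -0.03]
(np.float64(0.7377), np.float64(-0.054), 0.175, 4.6) [0.0, -0.0, 0.35, 0.0, 0.0, 0.0]
(np.float64(0.6539), np.float64(-0.0607), 0.18, 4.6) [-0.841, -0.0, -0.05, 0.0, 0.0, 0.0]
(np.float64(0.6059), np.float64(-0.0646), np.float64(0.18360908776998122), 4.6) [-0.482, 0.0, -0.036, 0.0, 0.0, 0.0]
(np.float64(0.5535), np.float64(-0.0688), np.float64(0.15323759005323595), 4.6) [-0.526, -0.0, 0.304, 0.0, 0.0, 0.0]
(np.float64(0.524), np.float64(-0.0712), np.float64(0.11460440336591783), 4.6) [-0.296, 0.0, 0.386, 0.0, 0.0, 0.0]
(np.float64(0.5116), np.float64(-0.0722), np.float64(0.0802195913914435), 4.6) [-0.124, 0.0, 0.344, 0.0, 0.0, 0.0]
(np.float64(0.5098), np.float64(-0.0723), np.float64(0.07060111622968113), 4.6) [-0.018, -0.0, 0.096, 0.0, 0.0, 0.0]
```

View pics/s2.png

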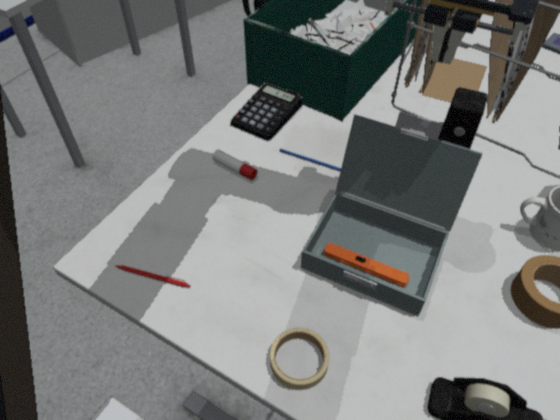

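The view shows the knife lying in the box at (365,262), the lid still open, and the gripper behind the lid at the top right. I lower behind the lid and sweep it over slowly.

Call:
step_arm(steps=[[[0,-0.01,0.3,0,0,-0.03],[0,-0.01,0.6,0,0,-0.03],[0,-0.01,0.9,0,0,-0.03],[0,-0.01,0.9,0,0,-0.03],[0,-0.01,0.9,0,0,-0.03]]])

```text
clock: 11.2
tool_pos: [0.7384, -0.0538, 0.2115]
orientation: [180.0, 0.0, 4.8]
force: [0.6, -0.7, 1.4]
opening: 0.0005
gripper_force: 0.0
```

Call:
step_arm(steps=[[[0,0,0.12,0,0,0],[0,0,0.24,0,0,0],[0,0,0.35,0,0,0],[0,0,0.35,0,0,0],[0,0,0.35,0,0,0]]])

```text
clock: 11.7
tool_pos: [0.7388, -0.0536, 0.1752]
orientation: [180.0, 0.0, 4.9]
force: [0.2, -0.0, -0.1]
opening: 0.0002
gripper_force: 0.0
```

Call:
step_arm(steps=[[[-0.1,0,0,0,0,0],[-0.2,0,0,0,0,0],[-0.3,0,0,0,0,0],[-0.38,0,0,0,0,0],[-0.46,0,-0.01,0,0,0],[-0.54,0,-0.02,0,0,0],[-0.62,0,-0.03,0,0,0],[-0.7,0,-0.04,0,0,0],[-0.77,0,-0.05,0,0,0],[-0.84,0,-0.05,0,0,0],[-0.84,0,-0.05,0,0,0]]])

```text
clock: 12.8
tool_pos: [0.6542, -0.0608, 0.1807]
orientation: [-180.0, 0.0, 4.9]
force: [0.8, -0.1, -0.1]
opening: 0.0006
gripper_force: 0.0
```

Call:
step_arm(steps=[[[-0.08,0,-0.01,0,0,0],[-0.16,0,-0.02,0,0,0],[-0.24,0,-0.03,0,0,0],[-0.32,0,-0.04,0,0,0],[-0.4,0,-0.04,0,0,0],[-0.48,0,-0.04,0,0,0],[-0.48,0,-0.04,0,0,0]]])

```text
clock: 13.5
tool_pos: [0.6061, -0.0649, 0.1849]
orientation: [-180.0, 0.0, 4.8]
force: [-0.2, -0.1, 0.8]
opening: 0.0006
gripper_force: 0.0
```

Call:
step_arm(steps=[[[-0.1,0,0.03,0,0,0],[-0.19,0,0.07,0,0,0],[-0.28,0,0.12,0,0,0],[-0.37,0,0.18,0,0,0],[-0.45,0,0.24,0,0,0],[-0.53,0,0.3,0,0,0],[-0.53,0,0.3,0,0,0]]])

```text
clock: 14.2
tool_pos: [0.5527, -0.0694, 0.1535]
orientation: [-180.0, 0.1, 4.8]
force: [0.1, 0.6, 0.7]
opening: 0.0004
gripper_force: 0.0
```

```bash
python3 - <<'E'
from h import *
p,d=look('scene','s3');P=cloud(d,cam('scene'))
cv2.imwrite('pics/s3c.png',p[80:340,220:540,::-1])
b=(P[...,:2]-Hn)@np.array([ux,[-ux[1],ux[0]]]).T
m=(d>0)&(b[...,0]<-.02)&(b[...,0]>-.2)&(abs(abs(b[...,1])-.07)<.03)&(P[...,2]>.06)&(P[...,2]<.25)
print(m.sum(),[(round(x,3),np.round(np.percentile(P[...,2][m&(abs(b[...,0]-x)<.008)],[20,50,80]),3) if (m&(abs(b[...,0]-x)<.008)).any() else None) for x in np.arange(-.18,0,.02)])
chain([sweep(25),sweep(10),sweep(6)])
E
```

```text
1605 [(np.float64(-0.18), None), (np.float64(-0.16), None), (np.float64(-0.14), None), (np.float64(-0.12), array([0.234, 0.237, 0.239])), (np.float64(-0.1), array([0.154, 0.157, 0.159])), (np.float64(-0.08), array([0.136, 0.14 , 0.145])), (np.float64(-0.06), array([0.121, 0.234, 0.237])), (np.float64(-0.04), array([0.096, 0.102, 0.107])), (np.float64(-0.02), array([0.084, 0.086, 0.088]))]
(np.float64(0.524), np.float64(-0.0712), np.float64(0.11460440336591783), 4.6) [-0.298, -0.007, 0.396, 0.0, 0.002, 0.009]
(np.float64(0.5116), np.float64(-0.0722), np.float64(0.0802195913914435), 4.6) [-0.124, 0.0, 0.344, 0.0, 0.0, 0.0]
(np.float64(0.5098), np.float64(-0.0723), np.float64(0.07060111622968113), 4.6) [-0.018, -0.0, 0.096, 0.0, 0.0, 0.0]
```

View pics/s3c.png

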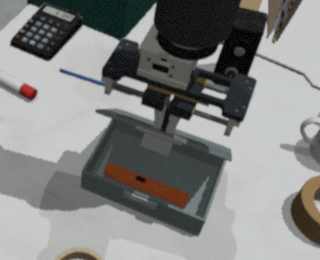

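The crop shows the lid half over, at about 45° (its free edge near rows 110–150), following the fingers, with the knife in place below at (148,185). I continue down to just above the catch.

Call:
step_arm(steps=[[[-0.06,0,0.07,0,0,0],[-0.12,0,0.14,0,0,0],[-0.18,0,0.22,0,0,0],[-0.24,0,0.31,0,0,0],[-0.3,0,0.4,0,0,0],[-0.3,0,0.4,0,0,0]]])

```text
clock: 14.85
tool_pos: [0.5227, -0.072, 0.1129]
orientation: [-180.0, 0.2, 4.8]
force: [-0.2, -0.3, -0.2]
opening: 0.0002
gripper_force: 0.0
```

Call:
step_arm(steps=[[[-0.04,0,0.08,0,0,0],[-0.07,0,0.16,0,0,0],[-0.1,0,0.25,0,0,0],[-0.12,0,0.34,0,0,0],[-0.12,0,0.34,0,0,0]]])

```text
clock: 15.35
tool_pos: [0.5113, -0.0729, 0.079]
orientation: [180.0, 0.2, 4.8]
force: [-1.1, -0.4, 0.0]
opening: 0.0005
gripper_force: 0.0
```

```bash
python3 - <<'E'
from h import *
chain([at(-.128,.115),at(-.165,.115),at(-.165,.08),at(-.165,.056)])
E
```

```text
(np.float64(0.5104), np.float64(-0.0723), 0.115, 4.6) [-0.01, -0.007, -0.36, 0.0, 0.006, 0.008]
(np.float64(0.4735), np.float64(-0.0752), 0.115, 4.6) [-0.37, -0.001, -0.0, 0.0, 0.0, 0.0]
(np.float64(0.4735), np.float64(-0.0752), 0.08, 4.6) [0.0, -0.0, 0.35, 0.0, 0.0, 0.0]
(np.float64(0.4735), np.float64(-0.0752), 0.056, 4.6) [0.0, -0.0, 0.24, 0.0, 0.0, 0.0]
```

Call:
step_arm(steps=[[[0,0,-0.15,0,0,0],[0,0,-0.3,0,0,0],[-0.15,0,-0.36,0,0,0],[-0.3,0,-0.36,0,0,0],[-0.38,0,-0.36,0,0,0],[-0.38,0,-0.36,0,0,0],[-0.38,0,-0.36,0,0,0]]])

```text
clock: 16.05
tool_pos: [0.4749, -0.076, 0.1165]
orientation: [180.0, -0.0, 4.9]
force: [0.7, -0.1, 0.2]
opening: 0.0003
gripper_force: 0.0
```

Call:
step_arm(steps=[[[0,0,0.1,0,0,0],[0,0,0.2,0,0,0],[0,0,0.3,0,0,0],[0,0,0.36,0,0,0],[0,0,0.39,0,0,0],[0,0,0.42,0,0,0],[0,0,0.44,0,0,0],[0,0,0.44,0,0,0]]])

```text
clock: 16.85
tool_pos: [0.4749, -0.076, 0.0728]
orientation: [180.0, -0.0, 4.9]
force: [-0.5, 1.1, 1.9]
opening: 0.0007
gripper_force: 0.9
```

Contact is at about the catch height. I press on slowly down to z≈0.055.

Call:
step_arm(steps=[[[0,0,0.02,0,0,0],[0,0,0.04,0,0,0],[0,0,0.06,0,0,0],[0,0,0.08,0,0,0],[0,0,0.1,0,0,0],[0,0,0.12,0,0,0],[0,0,0.14,0,0,0],[0,0,0.16,0,0,0],[0,0,0.17,0,0,0],[0,0,0.17,0,0,0]]])

```text
clock: 17.85
tool_pos: [0.4751, -0.0759, 0.056]
orientation: [180.0, -0.0, 4.9]
force: [-2.6, -0.3, 7.1]
opening: -0.0001
gripper_force: 3.3
```

Call:
step_arm(steps=[[[0,0,0.01,0,0,0],[0,0,0.02,0,0,0],[0,0,0.03,0,0,0],[0,0,0.03,0,0,0]]])

```text
clock: 18.25
tool_pos: [0.4752, -0.076, 0.0552]
orientation: [180.0, -0.1, 4.9]
force: [-12.9, 3.8, 35.9]
opening: 0.0004
gripper_force: 18.3
```

Call:
step_arm(steps=[[[0,0,-0.1,0,0,0],[0,0,-0.4,0,0,0],[0,0,-0.8,0,0,0],[0,0,-1,0,0,0],[0,0,-1,0,0,0]]])

```text
clock: 18.75
tool_pos: [0.477, -0.0756, 0.1558]
orientation: [-180.0, -0.4, 4.9]
force: [0.1, 0.6, 0.3]
opening: 0.0003
gripper_force: 0.0
```

```bash
python3 - <<'E'
from h import *
p,d=look('scene','s4');P=cloud(d,cam('scene'))
b=(P[...,:2]-Hn)@np.array([ux,[-ux[1],ux[0]]]).T
m=(d>0)&(b[...,0]<0)&(b[...,0]>-.185)&(abs(b[...,1])<.1)&(P[...,2]>.03)&(P[...,2]<.09)
for x in np.arange(-.18,0,.02):
    k=m&(abs(b[...,0]-x)<.006); print(round(x,2),k.sum(),np.round(np.percentile(P[...,2][k],[20,50,80]),4) if k.any() else None)
w,dw=look('wrist','w4');P=cloud(dw,cam('wrist'));b=(P[...,:2]-Hn)@np.array([ux,[-ux[1],ux[0]]]).T
m=(dw>0)&(b[...,0]<0)&(b[...,0]>-.185)&(abs(b[...,1])<.1)&(P[...,2]>.03)&(P[...,2]<.09)
k=m&(abs(b[...,0]+.165)<.01);print('wrist tab',k.sum(),np.median(P[k],0) if k.any() else 0); k=m&(b[...,0]>-.12);print(k.sum(),np.median(P[k],0) if k.any() else 0)
cv2.imwrite('pics/m4.png',np.hstack([cv2.resize(p[80:340,220:540,::-1],(400,300)),cv2.resize(w[:,:,::-1],(400,300))]))
E
```

```text
-0.18 108 [0.054  0.0559 0.0571]
-0.16 286 [0.0562 0.0571 0.0579]
-0.14 869 [0.0563 0.0575 0.0587]
-0.12 777 [0.0576 0.0586 0.0595]
-0.1 695 [0.0576 0.0586 0.0596]
-0.08 559 [0.0576 0.0586 0.0596]
-0.06 312 [0.0575 0.0586 0.0597]
-0.04 68 [0.0579 0.0589 0.0595]
-0.02 95 [0.0573 0.0585 0.0595]
wrist tab 2357 [ 0.4737169  -0.07509483  0.05334398]
45064 [ 0.57072993 -0.06771562  0.05475273]
```

View pics/m4.png

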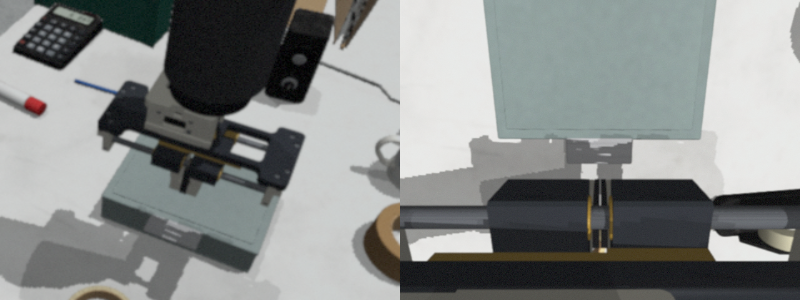

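The lid is flat along its whole length (about 56–58 mm, tab 56 mm), so it is shut and latched after release. The left crop shows it closed on the box, and the wrist view shows the tab at (600,150) with the gripper clear. I hand the job in.

```bash
python3 -c "
from h import *
print(get_obs()['force'],get_obs()['clock']);print(close_job())"
```

```text
[ 0.05020672 -0.35125342  0.24567106] 18.85
the job is handed in; nothing more can be done
None
```

The knife is in the box and the lid measured flat and fully shut after the tab was pressed and released; the job was handed in at 18.9 s with the gripper clear, though no verdict came back and the last push on the already shut tab peaked at about 36 N.

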